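Gauge a cheese block with the flip stop

TASK

Flip the hinged stop all the way down onto the fence of the portioning board, then slide the cheese block along the fence until it is pressed snugly, but gently, against the stop's side and hold it pressed there for about a second. Then flip the stop back upright, out of the way, and leave the block standing where it was gauged, flat against the fence; do not shove the clamped stop along its rail, and leave the jars and the ramekin alone.

Things in the scene. Friction and masses are not known exactly. Their poses are not given: they have to be found in the camera images.
- portion_board: Fixed wooden portioning board, 180 (x) x 340 (y) x 15 mm, feet included. Origin: centre of its underside, on the work surface. Its y axis runs along the fence, +x points to the fence (away from the robot). Steel fence with graduations along y on the far part of the board: front face (block side) at x = +50 mm, top at z = 30 mm; behind it an aluminium rail of the same height, x = +66 to +88 mm. The free working top, z = 15 mm, reaches from x = -90 to +50 mm.
- stop_carriage: Dark steel carriage, 46 mm wide (y), clamped on the rail at a place that varies, and the leaf it carries. Origin: on the hinge axis midway between the ears, at x = +78, z = 43 mm of the board; axes as the board's. Two brass collars lock the leaf on the pin up to 5 mm off the middle, either way in y: no reading tells it, so feel or look. Slips along the rail at 40 N; press the block on it with 5, never over 20 N.
- stop_leaf (a joint): Leaf angle, rad, about the board's y: 0 = down, level on the fence top, pointing to -x; pi/2 = upright; end stop 1.9 (leaning back). Stiff hinge (0.12 N m): stays where left. Flat grey bar with a red end, 14 mm thick in y, 24 mm high when down (12 above, 12 below the axis), reaching 120 mm from the axis, last 38 mm red; down, its underside is 16 mm above the board's top. stop_leaf_c0: its hinge eye, mid-thickness.
- cheese: Loose, rigid yellow cheese block with red top rind, 42 (x) x 120 (y) x 55 mm high, about 0.28 kg. Origin: centre of its underside; long axis y. Starts on the board, on the -y side of the stop, off the fence and askew. Gauged: long face flat on the fence (centre at x = 29 mm of the board), +y end on the leaf's -y side face (centre 67 mm from the middle of the leaf's thickness).
- salt_jar: Bystander: loose glass jar with a tan lid, 72 mm wide, 78 mm high; origin: centre of its underside.
- ramekin: Bystander: loose white ramekin, 99 mm wide, 43 mm high; origin: centre of its underside.
- spice_jar: Bystander: loose spice jar with a green cap, 46 mm wide, 106 mm high; origin: centre of its underside.
Not all that is in view belongs to the job. What is shaped like the cheese but white is not meant.

How it is judged (in metres and radians):
On the way, in this order (a step that is already met when the one before it is completed fails the run):
1. the stop is flipped fully down onto the fence while the block is still short of it (value of joint stop_leaf below 0.06 rad and y of cheese in the frame of stop_carriage below -0.08 m), for 0.2 s.
2. with the stop down, the block is flat on the fence and pressed against the stop's side with more than 2 N (value of joint stop_leaf below 0.1 rad and contact force between cheese and stop_carriage above 2 N and x of cheese in the frame of portion_board between 0.0265 and 0.0315 m and angle between the y axis of cheese and the y axis of portion_board, either way round below 0.04 rad and (y of stop_leaf_c0 in the frame of cheese between 0.064 and 0.07 m or y of stop_leaf_c0 in the frame of cheese between -0.07 and -0.064 m) and y of cheese in the frame of stop_carriage below 0 m), for 0.4 s.
At the end, for the whole second after the job is handed in: The stop is up (more than 1.25 rad) and still; the block stands at rest and upright on the board, its long face on the fence (centre within 2.5 mm, long axis within 0.04 rad) and its end within 3 mm of the plane of the stop's side face (value of joint stop_leaf above 1.25 rad and velocity of joint stop_leaf between -0.05 and 0.05 rad/s and linear speed of cheese below 0.01 m/s and angle between cheese's own z axis and vertical below 0.05 rad and height (world z) of cheese between 0.012 and 0.018 m and x of cheese in the frame of portion_board between 0.0265 and 0.0315 m and angle between the y axis of cheese and the y axis of portion_board, either way round below 0.04 rad and (y of stop_leaf_c0 in the frame of cheese between 0.064 and 0.07 m or y of stop_leaf_c0 in the frame of cheese between -0.07 and -0.064 m) and y of cheese in the frame of stop_carriage below 0 m); the robot touches nothing.
It fails at once if the block is pushed against the stop with more than 20 N (contact force between cheese and stop_carriage above 20 N).
It fails at once if the clamped stop is shoved more than 3 mm along its rail (distance of stop_carriage from where it was at the start of the episode above 0.003 m).
It fails at once if a jar or the ramekin is moved more than 15 mm (distance of any of salt_jar, ramekin, spice_jar from where it was at the start of the episode above 0.015 m).
It also fails if it takes over 67 s, if anything falls off the work surface, if the arm or the gripper's body presses on something with over 40 N, if the wrist force passes 120 N, or if a joint passes its speed limit or range.

ROBOT

A 7-joint arm with a two-finger parallel gripper is mounted at the origin on a cart in front of the work surface, level with it; the furniture and walls round the work are solid. World frame = base frame: x ahead of the robot, y to its left, z up, the work surface at z = 0. Lengths are in m, angles in degrees, forces in N, time in s.
With the tool pointing down it reaches from about 0.425 to 0.875 m from the base axis. Payload 4.7 kg.
Tool frame: the origin (TCP) lies between the finger pads; the fingertips stand 17 mm ahead of it and the grasp point (between the pads) lies 2 mm behind it; z points along the fingers, y is the line along which they close (so a half turn about z gives the same grasp; the last joint's range is limited). The gripper opens to 87 mm and grips with 3 to 60 N. Pads are 19 mm wide; open, the fingers measure 117 mm over their backs; the gripper's body (75 mm by 190 mm) begins 51 mm behind the grasp point.
Start: joints at [-72.817, 18.392, -4.016, 83.108, 1.295, 78.541, -3.26], TCP at [0.183, 0.624, 0.217] pointing down, gripper open.
Joint ranges: [-163.93, 163.93], [-17.29, 119.83], [-79.2, 71.16], [3.27, 140.29], [-89.18, 269.18], [5.43, 117.66], [-154.24, 154.24]. Speed limits (degrees/s): [147.25, 147.25, 180, 180, 180, 180, 180].

INTERFACE

Orientations are given as [roll, pitch, yaw] about the fixed x, y, z axes, in that order (R = Rz(yaw) Ry(pitch) Rx(roll)).
In Python, from cell import env, cams gives the robot as it stands.
- The arm moves only by the shell command python3 -m pendant 'ROWS' [FORCE]. ROWS is JSON, a list of rows, each an object of numbers: "tx", "ty", "tz": the shift along the tool's x, y, z each as a share of 0.05 m, from -1 to 1; "spin": the turn about the tool's z as a share of 4 degrees, from -1 to 1; "claw": the closure, from 0 (fully open) to 1 (shut). A call has 1 to 10 rows; each row shifts and turns the commanded pose from where the row before left it, along the tool's axes as they then stand; what a row does not reach is not made up. A row lasts 1/8 s, in which the tool goes at most 62.5 mm and 10.7 degrees, less where a joint would pass 70% of its speed; a pose out of reach is approached as far as the arm can. A call with a number of a shift or a turn outside -1 to 1 is refused whole. A call with a gripper value outside its range is refused whole. The fingers move at their own pace and stop on an object; FORCE is the grip in N (left out, the last holds). Time passes only in rows, so rows that do not move let the fingers close. It gives the time, the measured TCP pose, the force, the opening and the grip force at its end, in the units of the state.
- env.get_obs(): the state, without advancing time (a new reading comes with each control period).
- cams.read_camera(name): name is "side" or "top" or "wrist"; returns the picture (384x512x3 uint8, red, green, blue); there is no depth.
- cams.camera_info(name): a dict with "fx", "fy", "cx", "cy" (pixels), "k1" (the pictures are not rectified: a ray, as slopes to the right and down, at radius r is drawn at 1 + k1 r^2 times it, then the intrinsics apply), "rvec" (rotation vector, rad) and "tvec" (3), from world to camera coordinates, as OpenCV has them. Camera axes: x right, y down, z forward; pixel columns grow to the right and rows downward; lengths in m; the calibration is good to about 2 mm. A picture is of the moment at which its call begins: read the wrist's pose just before it. camera_info takes no time and is no camera call; for the wrist camera it gives the pose at the moment of the call.
- env.sign_off(): hands the job in; it is judged then, once.
The state is a dict: "time_s": time; "qpos": joint angles; "joint_velocities": joint speeds; "effort": joint torques, N m; "tool_pos": TCP position; "tool_rot": TCP orientation; "force": force on the tool from outside, world axes, zero at the start; "wrist_torque": the same for the moment, N m; "grip_width": finger opening in m; "grasp_force": force on a finger pad.
Only numpy, scipy, OpenCV 4.12 (cv2) and the standard library are available. Lean on these libraries where they do the work, as an engineer would, in place of code of your own. Each camera call takes 0.05 s, during which the arm holds its last target. There are 200 camera calls.

## Working session

There is one attempt and no reset: what is moved stays moved. The work goes in short steps, Python scripts to look and compute and a shell command to move; the robot and the scene stay as the last step left them, time stands still between calls to the robot, and variables do not carry over. Pictures are saved under pics/ and viewed, at most 10 in all, crops included, and the job is handed in when it is done.

```bash
mkdir -p pics; ls; python3 - <<'E'
from cell import env,cams
import cv2,numpy as np
o=env.get_obs();print(o['time_s'],o['tool_pos'],o['tool_rot'],o['force'],o['grip_width'])
ims=[]
for n in ['top','side']:
    im=cams.read_camera(n);cv2.imwrite(f'pics/{n}0.png',im[:,:,::-1]);print(n,cams.camera_info(n))
E
```

```text
pics
0.0 [0.18315029 0.62307511 0.21637448] [-1.79890796e+02  7.01015560e-03  1.63626935e+02] [ 0.14945321 -0.04777066  0.65158275] 0.08712078206314999
top {'fx': 348.7268735207991, 'fy': 348.7268735207991, 'cx': 257.8168805052127, 'cy': 188.29870720461435, 'k1': -0.10502443213122016, 'rvec': array([ 2.10999109, -2.13419559,  0.17181716]), 'tvec': array([0.00121042, 0.55958038, 0.84657155])}
side {'fx': 455.768145125895, 'fy': 455.768145125895, 'cx': 253.65885022326577, 'cy': 192.53456057905825, 'k1': 0.05848624871007164, 'rvec': array([ 0.0876773 ,  2.81527343, -1.32490211]), 'tvec': array([0.52146744, 0.02369822, 1.19821691])}
```

View pics/top0.png

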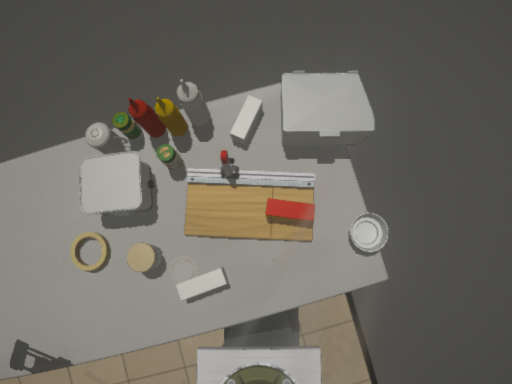

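View pics/side0.png

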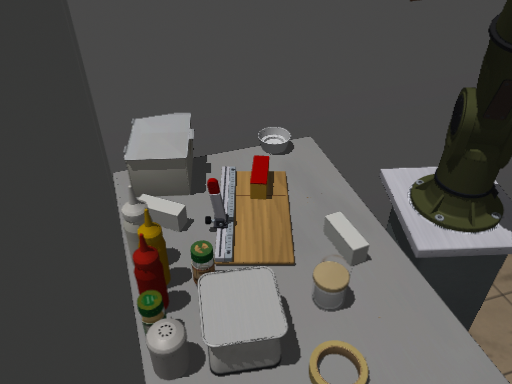

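The top view shows the board (185–315, 170–240), the upright leaf with its red end at (224,156), the carriage at (230,170) and the red-topped cheese at (290,210). The white blocks at (247,118) and (202,284) are look-alikes, so I leave them out. I'll enlarge the crop to confirm and get pixels for the edges.

```bash
cat > h.py <<'E'
from cell import env,cams
import cv2,numpy as np
def ray(info,px):
    px=np.atleast_2d(np.array(px,float));d=(px-[info['cx'],info['cy']])/[info['fx'],info['fy']]
    u=d.copy()
    for _ in range(20): u=d/(1+info['k1']*(u**2).sum(1,keepdims=True))
    R=cv2.Rodrigues(np.array(info['rvec']))[0];c=-R.T@np.array(info['tvec'])
    return c,np.c_[u,np.ones(len(u))]@R
def plane(info,px,z):
    c,d=ray(info,px);return c+d*((z-c[2])/d[:,2])[:,None]
def proj(info,P):
    P=np.atleast_2d(P);R=cv2.Rodrigues(np.array(info['rvec']))[0];q=P@R.T+info['tvec'];u=q[:,:2]/q[:,2:]
    return u*(1+info['k1']*(u**2).sum(1,keepdims=True))*[info['fx'],info['fy']]+[info['cx'],info['cy']]
def red(im):
    h=cv2.cvtColor(im,cv2.COLOR_RGB2HSV);return (((h[...,0]<6)|(h[...,0]>174))&(h[...,1]>150)&(h[...,2]>70)).astype(np.uint8)
E
python3 - <<'E'
from h import *
im=cv2.imread('pics/top0.png')[:,:,::-1];i=cams.camera_info('top')
n,l,s,c=cv2.connectedComponentsWithStats(red(im))
for k in range(1,n):
    if s[k,4]>20: print(s[k],c[k])
cr=im[140:250,175:330];cv2.imwrite('pics/c1.png',cv2.resize(cr,None,fx=5,fy=5,interpolation=cv2.INTER_CUBIC)[:,:,::-1])
m=(l==l[212,290]).astype(np.uint8)
cn=max(cv2.findContours(m,0,2)[0],key=cv2.contourArea)
b=cv2.boxPoints(cv2.minAreaRect(cn));print('cheese',b,plane(i,b,.070),plane(i,b,.07).mean(0))
h=cv2.cvtColor(im,cv2.COLOR_RGB2HSV);w=((h[...,0]>8)&(h[...,0]<28)&(h[...,1]>100)).astype(np.uint8);w[:170]=0;w[250:]=0;w[:,:175]=0;w[:,330:]=0
cn=max(cv2.findContours(w,0,2)[0],key=cv2.contourArea)
b=cv2.boxPoints(cv2.minAreaRect(cn));print('wood',b,plane(i,b,.015))
E
```

```text
[129 100  25  18 284] [139.25352113 108.82394366]
[221 151   6   9  43] [223.41860465 154.69767442]
[266 199  45  20 648] [286.7962963  208.63425926]
cheese [[265.58655 214.20473]
 [267.6377  198.30812]
 [310.15558 203.7943 ]
 [308.10443 219.6909 ]] [[ 0.49045345 -0.02406641  0.07      ]
 [ 0.53020581 -0.02973007  0.07      ]
 [ 0.51502637 -0.13543643  0.07      ]
 [ 0.47548008 -0.12899799  0.07      ]] [ 0.50279143 -0.07955773  0.07      ]
wood [[184.42062 234.7464 ]
 [186.78763 182.67218]
 [312.6639  188.39383]
 [310.2969  240.46805]] [[ 0.44393628  0.18990585  0.015     ]
 [ 0.58361473  0.18688161  0.015     ]
 [ 0.56358615 -0.15113979  0.015     ]
 [ 0.42583543 -0.14010828  0.015     ]]
```

View pics/c1.png

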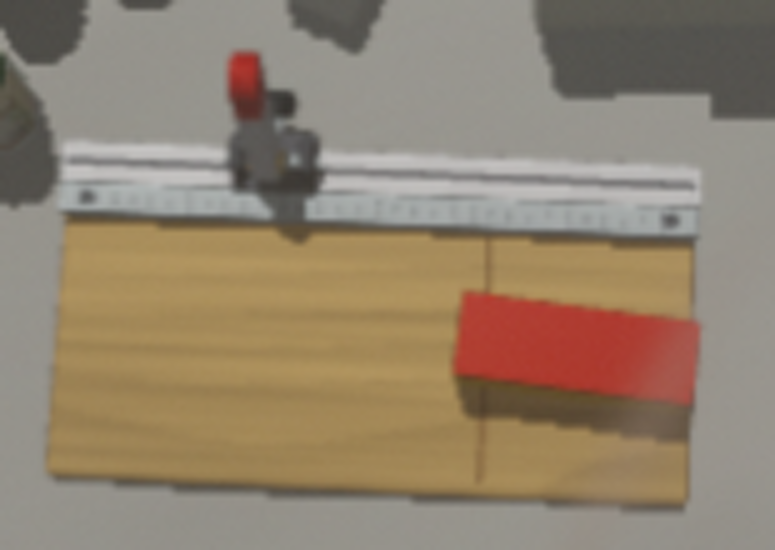

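The crop confirms it: a yellow block with a red top at crop (463,291)-(700,323)-(692,405)-(457,375), and the leaf's red tip at (229–265, 50–118). Next I compute poses from these corners.

```bash
python3 - <<'E'
from h import *
i=cams.camera_info('top');np.set_printoptions(precision=4,suppress=True)
f=lambda p:np.array(p,float)/5+[175,140]-.4
print('cam',ray(i,[[0,0]])[0])
P=plane(i,f([[463,291],[700,323],[692,405],[457,375]]),.07);print(P,'c',P.mean(0))
v=(P[0]-P[1]+P[3]-P[2]);print('cheese yaw',np.degrees(np.arctan2(-v[0],v[1])),np.linalg.norm(v)/2)
B=plane(i,f([[47,474],[686,507]]),.015);F=plane(i,f([[62,213],[697,237]]),.03);R=plane(i,f([[62,142],[700,170]]),.03)
for n,X in(('B',B),('F',F),('R',R)):
    v=X[0]-X[1];print(n,X,np.degrees(np.arctan2(-v[0],v[1])),np.linalg.norm(v))
y=-np.arctan2((F[0]-F[1])[0],(F[0]-F[1])[1]);ex=np.array([np.cos(y),np.sin(y),0]);ey=np.array([-np.sin(y),np.cos(y),0])
O=(F.mean(0)-.05*ex+R.mean(0)-.088*ex+B.mean(0)+.09*ex)/3;O[2]=0;print('origin',O,np.degrees(y))
loc=lambda p:np.c_[(p-O)@ex,(p-O)@ey]
print('cheese loc',loc(P.mean(0)[None]))
print('tip',loc(plane(i,f([[229,60],[263,60],[246,52],[246,115],[230,115],[263,115]]),.16)))
print('tip@.12',loc(plane(i,f([[246,115]]),.125)))
print('carr',loc(plane(i,f([[232,165],[318,165],[322,190]]),.043)))
s=cv2.imread('pics/side0.png')[150:270,180:300];cv2.imwrite('pics/c2.png',cv2.resize(s,None,fx=5,fy=5,interpolation=cv2.INTER_CUBIC))
E
```

```text
cam [ 0.402  -0.0178  0.9316]
[[ 0.5315 -0.0287  0.07  ]
 [ 0.5139 -0.1465  0.07  ]
 [ 0.4731 -0.1411  0.07  ]
 [ 0.4895 -0.0251  0.07  ]] c [ 0.502  -0.0853  0.07  ]
cheese yaw -8.284554538034671 0.11814179038941744
B [[ 0.4449  0.191   0.015 ]
 [ 0.4244 -0.144   0.015 ]] -3.4933856963901713 0.33566333596027914
F [[ 0.5819  0.183   0.03  ]
 [ 0.5646 -0.1526  0.03  ]] -2.950156449464344 0.3360605723703889
R [[ 0.6207  0.1841  0.03  ]
 [ 0.6006 -0.1556  0.03  ]] -3.3719318056709553 0.3402744180894952
origin [0.5235 0.0185 0.    ] -2.950156449464344
cheese loc [[-0.0162 -0.1048]]
tip [[0.0999 0.0652]
 [0.1005 0.0496]
 [0.104  0.0576]
 [0.0742 0.0558]
 [0.0739 0.0632]
 [0.0744 0.048 ]]
tip@.12 [[0.083  0.0603]]
carr [[0.0763 0.0765]
 [0.078  0.0314]
 [0.0648 0.0286]]
```

View pics/c2.png

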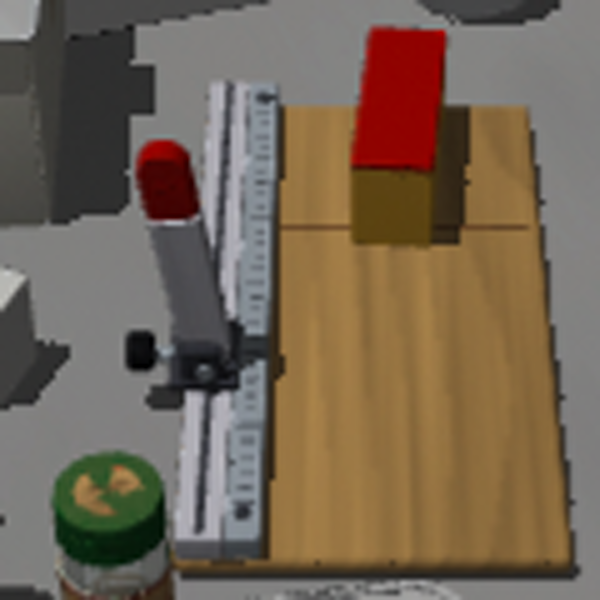

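The side crop shows the leaf leaning slightly back, red tip at crop (165,180), with the carriage near (205,350) and the cheese well short of it. The board yaw is about −3.3°. I'll grip the leaf's red end with tool y along the fence, so raise and align first.

```bash
python3 -m pendant '[{"tz":-1,"spin":-1},{"tz":-1,"spin":-1},{"spin":-1},{"spin":-0.27},{}]'; cat >> h.py <<'E'
np.set_printoptions(precision=4,suppress=True)
Y=np.radians(-3.3);EX=np.array([np.cos(Y),np.sin(Y),0]);EY=np.array([-np.sin(Y),np.cos(Y),0]);O=np.array([.5235,.0185,0])
def b2w(x,y,z): return O+x*EX+y*EY+np.array([0,0,z])
def w2b(p): p=np.asarray(p)-O;return np.array([p@EX,p@EY,p[2]])
def shift(target):
    from scipy.spatial.transform import Rotation as R
    o=env.get_obs();r=R.from_euler('xyz',o['tool_rot'],degrees=True).as_matrix()
    print('tool in board',w2b(o['tool_pos']),'rot',o['tool_rot'],'units',r.T@(target-o['tool_pos'])/.05)
E
python3 - <<'E'
from h import *
shift(b2w(.09,.0575,.28))
E
```

```text
tool in board [-0.3746  0.5841  0.2165] rot [-179.9029    0.0049  163.6266] units [-11.4331  -8.1585  -1.2557]invalid input at $[0]: expected keys tx, ty, tz, spin, claw
```

```bash
python3 -m pendant '[{"tx":0,"ty":0,"tz":-1,"spin":-1,"claw":0},{"tx":0,"ty":0,"tz":-1,"spin":-1,"claw":0},{"tx":0,"ty":0,"tz":0,"spin":-1,"claw":0},{"tx":0,"ty":0,"tz":0,"spin":-0.27,"claw":0},{"tx":0,"ty":0,"tz":0,"spin":0,"claw":0}]'
python3 - <<'E'
from h import *
shift(b2w(.09,.0575,.28))
E
```

```text
time_s: 0.72
tool_pos: [0.1832, 0.6231, 0.3161]
tool_rot: [-179.9, -0.0, 176.7]
force: [-0.3, -0.5, -0.4]
grip_width: 0.0868
grasp_force: 0.0
tool in board [-0.3746  0.584   0.3161] rot [-179.866    -0.0254  176.6575] units [ -9.2995 -10.5215   0.7415]
```

```bash
python3 -m pendant '[{"tx":-0.8,"ty":-0.9,"tz":0,"spin":0,"claw":0},{"tx":-0.8,"ty":-0.9,"tz":0,"spin":0,"claw":0},{"tx":-0.8,"ty":-0.9,"tz":0,"spin":0,"claw":0},{"tx":-0.8,"ty":-0.9,"tz":0,"spin":0,"claw":0},{"tx":-0.8,"ty":-0.9,"tz":0,"spin":0,"claw":0},{"tx":-0.8,"ty":-0.9,"tz":0,"spin":0,"claw":0},{"tx":-0.8,"ty":-0.9,"tz":0,"spin":0,"claw":0},{"tx":-0.8,"ty":-0.9,"tz":0,"spin":0,"claw":0},{"tx":-0.8,"ty":-0.9,"tz":0,"spin":0,"claw":0},{"tx":0,"ty":0,"tz":0,"spin":0,"claw":0}]'
python3 - <<'E'
from h import *
shift(b2w(.0,.0575,.30))
E
```

```text
time_s: 1.98
tool_pos: [0.5219, 0.1922, 0.3166]
tool_rot: [-179.8, 0.0, 176.0]
force: [-0.2, -0.6, -0.3]
grip_width: 0.0873
grasp_force: 0.0
tool in board [-0.0116  0.1733  0.3166] rot [-179.8182    0.0036  176.0422] units [-0.2578 -2.3126  0.3385]
```

```bash
python3 -m pendant '[{"tx":0,"ty":-0.9,"tz":0,"spin":-0.16,"claw":0},{"tx":0,"ty":-0.9,"tz":0,"spin":0,"claw":0},{"tx":0,"ty":-0.5,"tz":0,"spin":0,"claw":0},{"tx":0,"ty":0,"tz":0,"spin":0,"claw":0}]'
python3 - <<'E'
from h import *
shift(b2w(.09,.0575,.30))
i=cams.camera_info('wrist');im=cams.read_camera('wrist');cv2.imwrite('pics/w1.png',im[:,:,::-1])
print(i,ray(i,[[256,192]]))
E
```

```text
time_s: 2.48
tool_pos: [0.5131, 0.0825, 0.3172]
tool_rot: [180.0, -0.0, 177.1]
force: [0.3, 0.8, 0.3]
grip_width: 0.0868
grasp_force: 0.0
tool in board [-0.0141  0.0633  0.3172] rot [179.988   -0.0362 177.1447] units [-2.0804 -0.1312  0.3421]
{'fx': 289.6915583716634, 'fy': 289.6915583716634, 'cx': 254.55662769415193, 'cy': 189.2293272912472, 'k1': -0.03506902821809155, 'rvec': array([-2.1129, -2.0092, -0.2957]), 'tvec': array([-0.1087, -0.5493,  0.34  ])} (array([0.4331, 0.0869, 0.4837]), array([[ 0.2968, -0.0096, -0.9549]]))
```

View pics/w1.png

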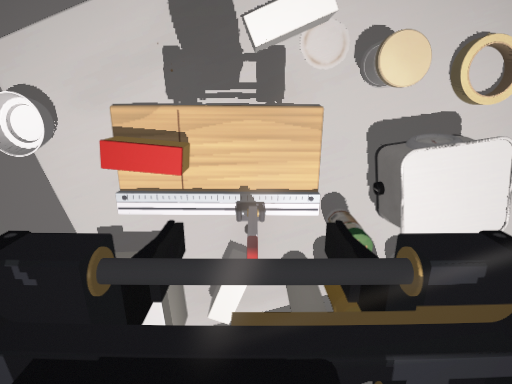

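The wrist view shows the board (111–323, 105–215), the leaf pointing down-image with its red end at (252,245), the cheese at (100–188, 140–175), and the spice jar at (350,230). I'll check the leaf and board pixels and the bottle clearance.

```bash
python3 - <<'E'
from h import *
i=cams.camera_info('wrist');t=cams.camera_info('top')
im=cv2.imread('pics/w1.png')[:,:,::-1]
n,l,s,c=cv2.connectedComponentsWithStats(red(im))
for k in range(1,n):
    if s[k,4]>20: print(s[k],c[k])
m=(l==l[158,140]).astype(np.uint8);b=cv2.boxPoints(cv2.minAreaRect(max(cv2.findContours(m,0,2)[0],key=cv2.contourArea)));P=plane(i,b,.07)
print('cheese',b,[w2b(p) for p in P],w2b(P.mean(0)))
for nm,px,z in(('nearL',(111.5,105),.015),('nearR',(322.5,105),.015),('railL',(118,215),.03),('railR',(320,213.5),.03),('cars',(235,205),.043),('care',(267,205),.043)):
    p=plane(i,px,z)[0];print(nm,p,w2b(p))
ys,xs=np.nonzero(l==l[245,252])
for r in range(ys.min(),ys.max()+1,4):
    q=xs[ys==r];print(r,q.min(),q.max(),[round(w2b(plane(i,((q.min()+q.max())/2,r),z)[0])[1],4) for z in(.12,.14,.16)])
for nm,px,z in(('spice',(167,150),.106),('wbot',(202,122),0),('wtip',(184,82),.2),('ytip',(159,100),.2),('ybot',(180,132),0)):
    print(nm,w2b(plane(t,px,z)[0]))
E
```

```text
[ 100  140   83   35 2298] [140.9091 157.1314]
[248 254   9   4  24] [252.9167 255.9583]
cheese [[ 97.6773 167.7111]
 [100.1351 139.4465]
 [183.3752 146.6848]
 [180.9174 174.9493]] [array([-0.0009, -0.1649,  0.07  ]), array([-0.0423, -0.1554,  0.07  ]), array([-0.0327, -0.0361,  0.07  ]), array([ 0.009 , -0.0421,  0.07  ])] [-0.0167 -0.0996  0.07  ]
nearL [ 0.4251 -0.1353  0.015 ] [-0.0894 -0.1592  0.015 ]
nearR [0.4416 0.1948 0.015 ] [-0.0919  0.1713  0.015 ]
railL [ 0.6037 -0.1505  0.03  ] [ 0.0898 -0.1641  0.03  ]
railR [0.617  0.1905 0.03  ] [0.0834 0.1771 0.03  ]
cars [0.5903 0.05   0.043 ] [0.0649 0.0353 0.043 ]
care [0.5928 0.1016 0.043 ] [0.0644 0.087  0.043 ]
0 0 511 [np.float64(0.0651), np.float64(0.065), np.float64(0.065)]
4 0 511 [np.float64(0.0651), np.float64(0.0651), np.float64(0.0651)]
8 0 511 [np.float64(0.0651), np.float64(0.0651), np.float64(0.0651)]
12 0 511 [np.float64(0.0652), np.float64(0.0652), np.float64(0.0651)]
16 0 511 [np.float64(0.0652), np.float64(0.0652), np.float64(0.0652)]
20 0 511 [np.float64(0.0653), np.float64(0.0653), np.float64(0.0652)]
24 0 511
[... 5775 characters left out ...]
 511 [np.float64(0.0706), np.float64(0.0703), np.float64(0.0699)]
356 0 511 [np.float64(0.0707), np.float64(0.0704), np.float64(0.07)]
360 0 511 [np.float64(0.0708), np.float64(0.0704), np.float64(0.0701)]
364 0 511 [np.float64(0.0709), np.float64(0.0705), np.float64(0.0702)]
368 0 511 [np.float64(0.071), np.float64(0.0706), np.float64(0.0703)]
372 0 511 [np.float64(0.0711), np.float64(0.0707), np.float64(0.0704)]
376 0 511 [np.float64(0.0712), np.float64(0.0708), np.float64(0.0705)]
380 0 511 [np.float64(0.0713), np.float64(0.0709), np.float64(0.0706)]
spice [0.1138 0.2072 0.106 ]
wbot [0.2299 0.1469 0.    ]
wtip [0.251  0.1561 0.2   ]
ytip [0.2049 0.2097 0.2   ]
ybot [0.1979 0.2073 0.    ]
```

```bash
python3 - <<'E'
from h import *
shift(b2w(.09,.0575,.30))
i=cams.camera_info('wrist');im=cams.read_camera('wrist');cv2.imwrite('pics/w2.png',im[:,:,::-1]);j=cams.camera_info('wrist')
print(ray(i,[[256,192]])[0],ray(j,[[256,192]])[0])
m=red(im);m[:230]=0;ys,xs=np.nonzero(m);print(ys.min(),ys.max(),xs.mean(),len(xs))
hs=cv2.cvtColor(im,cv2.COLOR_RGB2HSV)[...,0:3]
for p in[(xs.mean(),245)]:print('leaf',w2b(plane(i,p,.155)[0]))
for r in (120,185):
    w=np.nonzero((hs[r,:,0]>8)&(hs[r,:,0]<28)&(hs[r,:,1]>100))[0];w=w[(w>100)&(w<340)];print(r,w.min(),w.max(),[w2b(plane(i,(c,r),.015)[0]) for c in(w.min(),w.max())])
m=red(im);m[230:]=0;ys,xs=np.nonzero(m);print('cheese',w2b(plane(i,(xs.mean(),ys.mean()),.07)[0]))
t=cams.camera_info('top');a=cams.read_camera('top');cv2.imwrite('pics/t2.png',a[:,:,::-1])
E
```

```text
tool in board [-0.0142  0.0653  0.3171] rot [179.9484  -0.0474 177.3147] units [-2.0828 -0.1782  0.3394]
[0.4331 0.0886 0.4836] [0.4331 0.0895 0.4835]
256 257 252.42857142857142 7
leaf [0.0777 0.0642 0.155 ]
120 110 275 [array([-0.0663, -0.1645,  0.015 ]), array([-0.0681,  0.0978,  0.015 ])]
185 180 182 [array([ 0.0402, -0.059 ,  0.015 ]), array([ 0.0402, -0.0556,  0.015 ])]
cheese [-0.0173 -0.1015  0.07  ]
```

```bash
python3 -m pendant '[{"tx":0,"ty":0,"tz":0,"spin":0,"claw":0},{"tx":0,"ty":0,"tz":0,"spin":0,"claw":0},{"tx":0,"ty":0,"tz":0,"spin":0,"claw":0},{"tx":0,"ty":0,"tz":0,"spin":0,"claw":0}]'
python3 - <<'E'
from h import *
shift(b2w(.0,.0,.30))
i=cams.camera_info('wrist');im=cams.read_camera('wrist');cv2.imwrite('pics/w3.png',im[:,:,::-1])
cr=im[95:265,90:340];cv2.imwrite('pics/w3c.png',cv2.resize(cr,None,fx=3.2,fy=3.2,interpolation=cv2.INTER_CUBIC)[:,:,::-1])
E
```

```text
time_s: 3.12
tool_pos: [0.5136, 0.0839, 0.3175]
tool_rot: [180.0, 0.0, 177.4]
force: [-0.1, -0.3, -0.5]
grip_width: 0.0872
grasp_force: 0.0
tool in board [-0.0137  0.0647  0.3175] rot [179.9966   0.002  177.3514] units [-0.2583 -1.297   0.3491]
```

View pics/w3c.png

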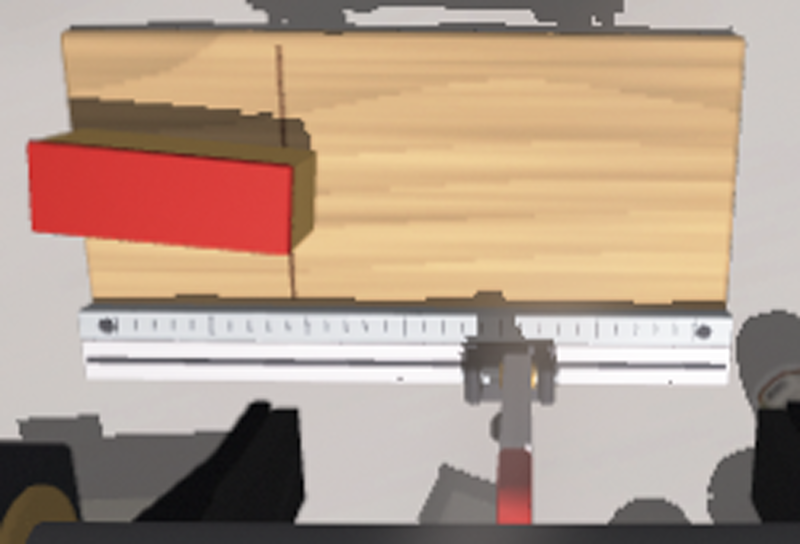

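This view shows the leaf centreline at crop x≈515 (red from y≈450), carriage ears at 465–555, board near corners at (63,30)/(745,37), and rail back ends at (87,380)/(730,383).

```bash
python3 - <<'E'
from h import *
i=cams.camera_info('wrist')
f=lambda x,y:np.array([x,y])/3.2+[90,95]-.35
D={'nL':(63,30,.015),'nR':(745,37,.015),'bL':(87,380,.03),'bR':(730,383,.03),'fL':(82,309,.03),'fR':(731,316,.03),'leaf base':(515,360,.055),'red in':(515,450,.125),'earL':(464,370,.05),'earR':(555,370,.05),'c1':(28,141,.07),'c2':(293,166,.07),'c3':(290,254,.07),'c4':(32,232,.07)}
W={k:plane(i,f(*v[:2]),v[2])[0] for k,v in D.items()}
for k in W: print(k,W[k],w2b(W[k]))
for a,b in(('nL','nR'),('bL','bR'),('fL','fR'),('c1','c2'),('c4','c3')):
    v=W[b]-W[a];print(a,b,np.linalg.norm(v),np.degrees(np.arctan2(-v[0],v[1])))
E
```

```text
nL [ 0.4243 -0.1398  0.015 ] [-0.0899 -0.1637  0.015 ]
nR [0.4442 0.1939 0.015 ] [-0.0893  0.1705  0.015 ]
bL [ 0.6018 -0.1532  0.03  ] [ 0.0881 -0.1669  0.03  ]
bR [0.6191 0.186  0.03  ] [0.0858 0.1727 0.03  ]
fL [ 0.5627 -0.1485  0.03  ] [ 0.0488 -0.1645  0.03  ]
fR [0.5821 0.1858 0.03  ] [0.0489 0.1704 0.03  ]
leaf base [0.5917 0.0744 0.055 ] [0.0649 0.0597 0.055 ]
red in [0.6066 0.0746 0.125 ] [0.0797 0.0607 0.125 ]
earL [0.5977 0.0485 0.05  ] [0.0723 0.0342 0.05  ]
earR [0.5998 0.094  0.05  ] [0.0718 0.0797 0.05  ]
c1 [ 0.472  -0.1378  0.07  ] [-0.0424 -0.159   0.07  ]
c2 [ 0.4893 -0.0197  0.07  ] [-0.032  -0.0402  0.07  ]
c3 [ 0.5296 -0.0259  0.07  ] [ 0.0086 -0.044   0.07  ]
c4 [ 0.5134 -0.1442  0.07  ] [-0.0007 -0.163   0.07  ]
nL nR 0.3342203023875087 -3.4021324438048923
bL bR 0.3395921562676098 -2.92132118359582
fL fR 0.3349013479069058 -3.323243390676361
c1 c2 0.11930514185374137 -8.31675320796661
c4 c3 0.11937525838862857 -7.776551773763079
```

```bash
python3 -m pendant '[{"tx":-0.7,"ty":-0.1,"tz":0,"spin":0.16,"claw":0},{"tx":-0.7,"ty":0,"tz":0,"spin":0,"claw":0},{"tx":-0.7,"ty":0,"tz":0.5,"spin":0,"claw":0},{"tx":0,"ty":0,"tz":0.7,"spin":0,"claw":0},{"tx":0,"ty":0,"tz":0,"spin":0,"claw":0},{"tx":0,"ty":0,"tz":0,"spin":0,"claw":0}]'
python3 - <<'E'
from h import *
shift(b2w(.095,.06,.142))
E
```

```text
time_s: 3.92
tool_pos: [0.6186, 0.0732, 0.2589]
tool_rot: [180.0, 0.1, 176.7]
force: [-0.6, 0.8, 0.6]
grip_width: 0.087
grasp_force: 0.0
tool in board [0.0917 0.0601 0.2589] rot [179.9646   0.0911 176.7125] units [-0.0614 -0.0037  2.3386]
```

Good alignment. Descend and close gently.

```bash
python3 -m pendant '[{"tx":-0.06,"ty":0,"tz":0.8,"spin":0,"claw":0},{"tx":0,"ty":0,"tz":0.8,"spin":0,"claw":0},{"tx":0,"ty":0,"tz":0.74,"spin":0,"claw":0},{"tx":0,"ty":0,"tz":0,"spin":0,"claw":0.5},{"tx":0,"ty":0,"tz":0,"spin":0,"claw":0.75},{"tx":0,"ty":0,"tz":0,"spin":0,"claw":0.8},{"tx":0,"ty":0,"tz":0,"spin":0,"claw":1},{"tx":0,"ty":0,"tz":0,"spin":0,"claw":1},{"tx":0,"ty":0,"tz":0,"spin":0,"claw":1}]' 5
python3 - <<'E'
from h import *
shift(b2w(.095,.06,.142))
E
```

```text
time_s: 5.05
tool_pos: [0.6213, 0.073, 0.1406]
tool_rot: [180.0, 0.0, 176.7]
force: [-1.2, -0.1, 0.9]
grip_width: 0.035
grasp_force: 0.0
tool in board [0.0945 0.06   0.1406] rot [179.9915   0.0146 176.7037] units [-0.0107 -0.0002 -0.0271]
```

```bash
python3 -m pendant '[{"tx":0,"ty":0,"tz":0,"spin":0,"claw":1},{"tx":0,"ty":0,"tz":0,"spin":0,"claw":1},{"tx":0,"ty":0,"tz":0,"spin":0,"claw":1},{"tx":0,"ty":0,"tz":0,"spin":0,"claw":1}]' 5
```

```text
time_s: 5.55
tool_pos: [0.6212, 0.0731, 0.1404]
tool_rot: [180.0, -0.0, 176.7]
force: [-0.6, 0.5, -0.2]
grip_width: 0.014
grasp_force: 5.0
```

```bash
python3 -m pendant '[{"tx":0.39,"ty":0,"tz":-0.03,"spin":0,"claw":1},{"tx":0.38,"ty":0,"tz":0.05,"spin":0,"claw":1},{"tx":0.36,"ty":0,"tz":0.12,"spin":0,"claw":1},{"tx":0.33,"ty":0,"tz":0.19,"spin":0,"claw":1},{"tx":0.3,"ty":0,"tz":0.25,"spin":0,"claw":1},{"tx":0,"ty":0,"tz":0,"spin":0,"claw":1}]' 8
python3 - <<'E'
from h import *
shift(b2w(-.022,.06,.041))
E
```

```text
time_s: 6.3
tool_pos: [0.5314, 0.0783, 0.1111]
tool_rot: [180.0, -0.2, 176.7]
force: [-4.4, 0.5, 1.2]
grip_width: 0.0137
grasp_force: 8.0
tool in board [0.0045 0.0602 0.1111] rot [179.9813  -0.1841 176.7388] units [ 0.5247 -0.0036  1.4037]
```

```bash
python3 -m pendant '[{"tx":0.24,"ty":0,"tz":0.3,"spin":0,"claw":1},{"tx":0.17,"ty":0,"tz":0.34,"spin":0,"claw":1},{"tx":0.1,"ty":0,"tz":0.38,"spin":0,"claw":1},{"tx":0.02,"ty":0,"tz":0.4,"spin":0,"claw":1},{"tx":0,"ty":0,"tz":0,"spin":0,"claw":1},{"tx":0,"ty":0,"tz":0,"spin":0,"claw":1}]' 8
python3 - <<'E'
from h import *
shift(b2w(-.022,.06,.041))
E
```

```text
time_s: 7.05
tool_pos: [0.5051, 0.0797, 0.04]
tool_rot: [-180.0, -0.3, 176.7]
force: [-4.9, 2.1, -1.5]
grip_width: 0.0138
grasp_force: 8.0
tool in board [-0.0219  0.06    0.04  ] rot [-179.965   -0.263  176.722] units [ 0.0022 -0.0008 -0.0201]
```

```bash
python3 -m pendant '[{"tx":0,"ty":0,"tz":0.05,"spin":0,"claw":1},{"tx":0,"ty":0,"tz":0.0,"spin":0,"claw":1},{"tx":0,"ty":0,"tz":0,"spin":0,"claw":1}]' 8
python3 -m pendant '[{"tx":0,"ty":0,"tz":0,"spin":0,"claw":0.4},{"tx":0,"ty":0,"tz":0,"spin":0,"claw":0.4},{"tx":0,"ty":0,"tz":-0.8,"spin":0,"claw":0.4},{"tx":0,"ty":0,"tz":-0.8,"spin":0,"claw":0.4},{"tx":0,"ty":0,"tz":0,"spin":0,"claw":1}]' 8
python3 - <<'E'
from h import *
im=cams.read_camera('side');s=im[150:270,180:300];cv2.imwrite('pics/s2.png',cv2.resize(s,None,fx=5,fy=5,interpolation=cv2.INTER_CUBIC)[:,:,::-1])
i=cams.camera_info('side')
for y in(.053,.067):print(5*(proj(i,[b2w(-.042,y,.055),b2w(-.042,y,.031),b2w(.078,y,.055)])-[180,150]+.4))
E
```

```text
time_s: 7.42
tool_pos: [0.5052, 0.0798, 0.0381]
tool_rot: [-180.0, -0.2, 176.7]
force: [-5.9, 1.9, 0.2]
grip_width: 0.0139
grasp_force: 8.0
time_s: 8.05
tool_pos: [0.5106, 0.0799, 0.1221]
tool_rot: [179.8, 0.5, 176.7]
force: [-0.4, 0.3, -0.4]
grip_width: 0.046
grasp_force: 0.0
[[460.0391 313.6858]
 [458.6887 350.7319]
 [207.1424 314.2651]]
[[461.117  333.6719]
 [459.7395 370.8108]
 [205.6591 334.2743]]
```

View pics/s2.png

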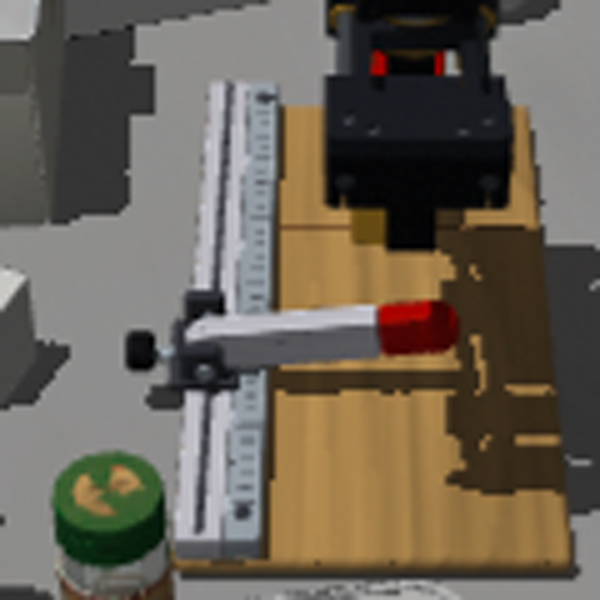

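The leaf is down, but its tip (440,302) sits about 12 crop px higher than predicted for level (~314), so it is roughly 0.08 rad up. I'll close the fingers and press it from above.

```bash
python3 -m pendant '[{"tx":0,"ty":0,"tz":0,"spin":0,"claw":1},{"tx":0,"ty":0,"tz":0,"spin":0,"claw":1},{"tx":0,"ty":0,"tz":0,"spin":0,"claw":1},{"tx":0,"ty":0,"tz":0,"spin":0,"claw":1},{"tx":0,"ty":0,"tz":0,"spin":0,"claw":1}]' 8
python3 - <<'E'
from h import *
shift(b2w(-.022,.06,.075))
E
```

```text
time_s: 8.72
tool_pos: [0.5068, 0.0795, 0.1178]
tool_rot: [-180.0, -0.0, 176.7]
force: [-0.4, 0.3, 0.0]
grip_width: 0.0021
grasp_force: 0.0
tool in board [-0.0202  0.06    0.1178] rot [-179.9939   -0.0113  176.7048] units [0.0366 0.0009 0.8562]
```

```bash
python3 -m pendant '[{"tx":0.04,"ty":0,"tz":0.4,"spin":0,"claw":1},{"tx":0,"ty":0,"tz":0.35,"spin":0,"claw":1},{"tx":0,"ty":0,"tz":0.1,"spin":0,"claw":1},{"tx":0,"ty":0,"tz":0,"spin":0,"claw":1}]' 8
python3 -m pendant '[{"tx":0,"ty":0,"tz":0.06,"spin":0,"claw":1},{"tx":0,"ty":0,"tz":0,"spin":0,"claw":1}]' 8
```

```text
time_s: 9.22
tool_pos: [0.5048, 0.0795, 0.0752]
tool_rot: [-180.0, -0.0, 176.7]
force: [0.7, -0.1, -0.1]
grip_width: 0.0003
grasp_force: 0.0
time_s: 9.48
tool_pos: [0.5051, 0.0797, 0.0727]
tool_rot: [180.0, 0.0, 176.7]
force: [0.0, -0.2, -0.3]
grip_width: 0.0002
grasp_force: 0.0
```

```bash
python3 -m pendant '[{"tx":0,"ty":0,"tz":0.04,"spin":0,"claw":1},{"tx":0,"ty":0,"tz":0,"spin":0,"claw":1}]' 8
```

```text
time_s: 9.72
tool_pos: [0.5048, 0.0797, 0.0704]
tool_rot: [180.0, -0.0, 176.7]
force: [0.1, -0.0, 0.4]
grip_width: 0.0004
grasp_force: 0.0
```

```bash
python3 -m pendant '[{"tx":0,"ty":0,"tz":0.03,"spin":0,"claw":1},{"tx":0,"ty":0,"tz":0,"spin":0,"claw":1}]' 8;python3 -m pendant '[{"tx":0,"ty":0,"tz":0.03,"spin":0,"claw":1},{"tx":0,"ty":0,"tz":0,"spin":0,"claw":1}]' 8
python3 - <<'E'
from h import *
im=cams.read_camera('side');s=im[180:240,200:300];cv2.imwrite('pics/s3.png',cv2.resize(s,None,fx=7,fy=7,interpolation=cv2.INTER_CUBIC)[:,:,::-1])
i=cams.camera_info('side')
for y in(.053,.067):print(7*(proj(i,[b2w(-.042,y,.055),b2w(-.042,y,.031),b2w(.078,y,.055)])-[200,180]+.4))
E
```

```text
time_s: 9.98
tool_pos: [0.5048, 0.0797, 0.0689]
tool_rot: [-180.0, -0.0, 176.7]
force: [-0.8, 0.4, -0.2]
grip_width: 0.0004
grasp_force: 0.0
time_s: 10.22
tool_pos: [0.5048, 0.0797, 0.0673]
tool_rot: [-180.0, -0.0, 176.7]
force: [-0.5, -0.4, 0.8]
grip_width: 0.0007
grasp_force: 0.0
[[504.0547 229.1602]
 [502.1641 281.0246]
 [149.9994 229.9711]]
[[505.5638 257.1406]
 [503.6353 309.1351]
 [147.9227 257.9841]]
```

View pics/s3.png

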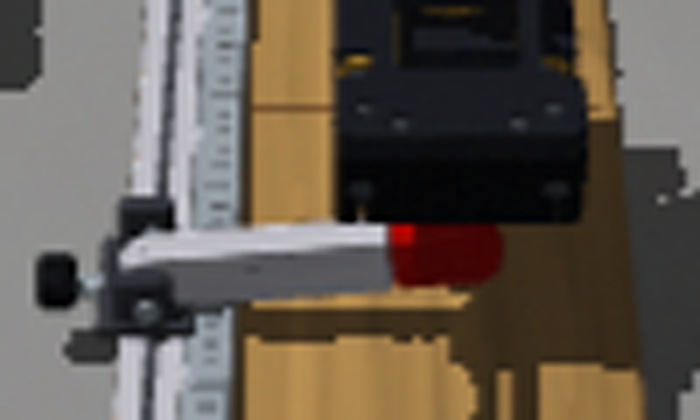

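```bash
python3 -m pendant '[{"tx":0,"ty":0,"tz":0.03,"spin":0,"claw":1},{"tx":0,"ty":0,"tz":0,"spin":0,"claw":1}]' 8;python3 -m pendant '[{"tx":0,"ty":0,"tz":0.03,"spin":0,"claw":1},{"tx":0,"ty":0,"tz":0,"spin":0,"claw":1}]' 8
python3 - <<'E'
from h import *
im=cams.read_camera('wrist');cv2.imwrite('pics/w4.png',im[:,:,::-1])
E
```

```text
time_s: 10.52
tool_pos: [0.5048, 0.0797, 0.0659]
tool_rot: [180.0, -0.0, 176.7]
force: [1.2, 0.4, 0.2]
grip_width: 0.0009
grasp_force: 0.0
time_s: 10.78
tool_pos: [0.5048, 0.0797, 0.0643]
tool_rot: [-180.0, -0.0, 176.7]
force: [-0.9, 0.4, -0.1]
grip_width: 0.0003
grasp_force: 0.0
```

View pics/w4.png

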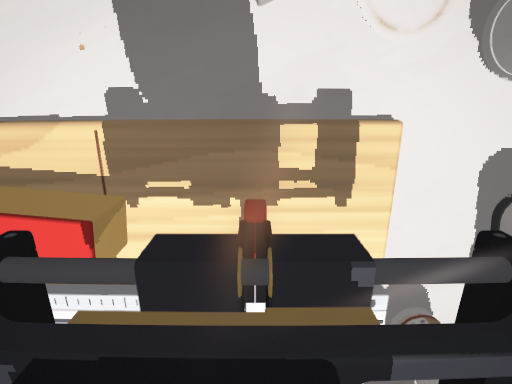

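```bash
cat >> h.py <<'E'
def tip(im=None):
    im=cams.read_camera('side') if im is None else im
    m=red(im);m[:205]=0;m[:,:250]=0;m[230:]=0;m[:,280:]=0
    ys,xs=np.nonzero(m);cols={c:(ys[xs==c].min(),ys[xs==c].max()) for c in range(257,272,3) if (xs==c).any()}
    return cols
E
python3 - <<'E'
from h import *
i=cams.camera_info('side')
print('now',tip())
for x in(0,-.02,-.035): print(x,proj(i,[b2w(x,.053,.055),b2w(x,.067,.031)]).ravel())
print('fence ends front top',proj(i,[b2w(.05,-.1665,.03),b2w(.05,.1725,.03),b2w(-.09,.1725,.015)]).ravel())
im=cv2.imread('pics/side0.png')
for c in (232,236,240):print(c,im[250:268,c].tolist())
o=env.get_obs();print(o['force'],o['tool_pos'])
E
```

```text
now {257: (np.int64(213), np.int64(220))}
0 [253.9148 212.3744 253.9254 223.8008]
-0.02 [262.3404 212.3563 262.3175 223.7817]
-0.035 [268.6591 212.3431 268.611  223.7682]
fence ends front top [235.4125 166.1025 231.5238 257.2663 294.6527 261.7103]
232 [[62, 63, 64], [61, 63, 65], [60, 65, 69], [58, 64, 67], [57, 63, 67], [54, 61, 65], [54, 60, 64], [42, 51, 56], [36, 46, 52], [30, 43, 52], [30, 44, 53], [28, 44, 56], [48, 82, 108], [35, 63, 82], [34, 46, 54], [45, 47, 47], [119, 119, 119], [128, 129, 129]]
236 [[67, 117, 153], [67, 118, 153], [68, 118, 153], [67, 118, 153], [67, 117, 152], [66, 118, 153], [66, 118, 153], [66, 118, 153], [67, 117, 152], [65, 117, 151], [67, 117, 153], [64, 113, 146], [52, 94, 123], [38, 66, 87], [33, 46, 55], [45, 47, 47], [120, 120, 121], [128, 129, 129]]
240 [[67, 119, 154], [67, 119, 154], [67, 118, 153], [67, 119, 154], [67, 119, 154], [67, 119, 154], [67, 118, 154], [67, 119, 154], [69, 119, 154], [69, 120, 154], [69, 121, 154], [66, 116, 150], [58, 99, 130], [37, 67, 89], [34, 46, 55], [45, 47, 48], [119, 119, 120], [128, 129, 128]]
[-0.5406 -0.1462  0.8063] [0.5049 0.0796 0.0645]
```

```bash
python3 -m pendant '[{"tx":0,"ty":0,"tz":0.04,"spin":0,"claw":1},{"tx":0,"ty":0,"tz":0,"spin":0,"claw":1}]' 8;python3 -m pendant '[{"tx":0,"ty":0,"tz":0.04,"spin":0,"claw":1},{"tx":0,"ty":0,"tz":0,"spin":0,"claw":1}]' 8
python3 - <<'E'
from h import *
print(tip());o=env.get_obs();print(o['force'],o['tool_pos'])
im=cams.read_camera('side');print(im[208:228,256].tolist())
im=cv2.imread('pics/s3.png')[:,:,::-1]
print([im[int((r-180+.5)*7),int((256-200+.5)*7)].tolist() for r in range(208,228)])
E
```

```text
time_s: 11.12
tool_pos: [0.5047, 0.0796, 0.0623]
tool_rot: [-180.0, -0.0, 176.7]
force: [-0.3, -0.8, -0.2]
grip_width: 0.0002
grasp_force: 0.0
time_s: 11.38
tool_pos: [0.5049, 0.0797, 0.0604]
tool_rot: [180.0, -0.0, 176.7]
force: [-0.3, 0.1, -0.1]
grip_width: 0.0006
grasp_force: 0.1
{257: (np.int64(216), np.int64(220))}
[0.5324 0.0491 0.2546] [0.5049 0.0797 0.0604]
[[4, 5, 6], [5, 5, 7], [5, 5, 7], [4, 5, 6], [5, 5, 6], [5, 5, 7], [73, 11, 10], [81, 11, 10], [79, 11, 10], [77, 16, 16], [79, 18, 18], [80, 25, 27], [98, 41, 35], [134, 95, 59], [166, 129, 74], [166, 130, 73], [69, 53, 30], [62, 47, 28], [62, 47, 27], [62, 47, 28]]
[[4, 4, 6], [5, 6, 6], [5, 6, 7], [5, 5, 7], [160, 6, 2], [164, 8, 2], [145, 13, 9], [81, 11, 9], [78, 10, 9], [76, 17, 17], [79, 24, 25], [80, 26, 27], [117, 65, 46], [160, 124, 75], [167, 130, 74], [165, 130, 73], [69, 53, 30], [61, 47, 28], [61, 47, 28], [62, 47, 28]]
```

```bash
python3 - <<'E'
from h import *
from scipy.spatial.transform import Rotation as R
i=cams.camera_info('wrist');o=env.get_obs();r=R.from_euler('xyz',o['tool_rot'],degrees=True).as_matrix();p=o['tool_pos']
im=cams.read_camera('wrist');cv2.imwrite('pics/w5.png',im[:,:,::-1])
print('fingertip corners',proj(i,[p+r@np.array(q) for q in((.0095,.015,.017),(.0095,-.015,.017),(-.0095,.015,.017),(.0095,.015,-.02))]).round(1).tolist())
for a in(0,.1,.2):
    pt=lambda rad,off,y:b2w(.078-rad*np.cos(a)+off*np.sin(a),y,.043+rad*np.sin(a)+off*np.cos(a))
    print(a,'tip top',proj(i,[pt(.12,.012,.053),pt(.12,.012,.067),pt(.12,-.012,.06)]).round(1).tolist(), 'side tip',proj(cams.camera_info('side'),[pt(.1,.012,.053),pt(.1,-.012,.067)]).round(1).tolist())
m=red(im);m[:,:230]=0;m[:,290:]=0;ys,xs=np.nonzero(m);print(ys.min(),ys.max())
for y in range(ys.min(),min(ys.max(),ys.min()+40),4):
    q=xs[ys==y]; print(y,q.min() if len(q) else 0,q.max() if len(q) else 0)
print(im[180:260:4,262].tolist())
E
```

```text
fingertip corners [[276.0, 211.1], [231.7, 211.1], [275.4, 236.6], [280.7, 235.1]]
0 tip top [[242.7, 202.3], [265.0, 202.3], [253.9, 191.0]] side tip [[263.2, 212.4], [263.2, 223.8]]
0.1 tip top [[241.9, 211.8], [265.6, 211.8], [253.9, 195.5]] side tip [[262.5, 209.2], [263.5, 220.7]]
0.2 tip top [[241.1, 224.5], [266.3, 224.5], [253.8, 202.3]] side tip [[261.4, 206.1], [263.5, 217.6]]
202 257
202 246 249
206 245 245
210 245 248
214 245 247
218 245 265
222 0 0
226 0 0
230 0 0
234 0 0
238 0 0
[[137, 111, 83], [134, 108, 81], [136, 109, 83], [146, 116, 87], [148, 118, 89], [143, 99, 75], [139, 76, 59], [142, 75, 59], [145, 76, 60], [146, 75, 59], [147, 74, 59], [91, 68, 54], [89, 67, 53], [83, 62, 50], [80, 61, 50], [74, 56, 47], [69, 53, 44], [64, 50, 42], [60, 48, 42], [56, 45, 41]]
```

```bash
python3 -m pendant '[{"tx":0,"ty":0,"tz":-0.9,"spin":0,"claw":1},{"tx":0,"ty":0,"tz":-0.9,"spin":0,"claw":1},{"tx":0,"ty":0,"tz":0,"spin":0,"claw":1}]' 8
python3 - <<'E'
from h import *
im=cams.read_camera('side');cv2.imwrite('pics/s4.png',im[:,:,::-1]);i=cams.camera_info('side')
s2=cv2.imread('pics/s2.png')[:,:,::-1]
def rd(im):
    h=cv2.cvtColor(im,cv2.COLOR_RGB2HSV);return ((h[...,0]<8)|(h[...,0]>172))&(h[...,1]>140)&(h[...,2]>40)
a=rd(cv2.resize(im[150:270,180:300],None,fx=5,fy=5,interpolation=cv2.INTER_CUBIC));b=rd(s2)
for c in(390,400,415,430,445,455):
    print(c,[ (np.nonzero(m[280:380,c])[0][[0,-1]]+280).tolist() for m in(b,a) if m[280:380,c].any()])
for an in(0,.05,.1,.15):
    pt=lambda rad,off,y:b2w(.078-rad*np.cos(an)+off*np.sin(an),y,.043+rad*np.sin(an)+off*np.cos(an))
    print(an,(5*(proj(i,[pt(.09,.012,.053),pt(.09,-.012,.067),pt(.04,.012,.053),pt(.04,-.012,.067)])-[180,150]+.5)).round(0).tolist())
cr=cv2.resize(im[190:235,205:285],None,fx=10,fy=10,interpolation=cv2.INTER_CUBIC)
cv2.imwrite('pics/s4c.png',cr[:,:,::-1])
E
```

```text
time_s: 11.9
tool_pos: [0.5077, 0.0802, 0.1543]
tool_rot: [179.8, 0.4, 176.7]
force: [-0.5, -0.3, -1.0]
grip_width: 0.0006
grasp_force: 0.0
390 [[305, 354], [305, 355]]
400 [[303, 353], [305, 355]]
415 [[302, 352], [304, 354]]
430 [[301, 352], [302, 353]]
445 [[302, 349], [305, 351]]
455 [[308, 343], [316, 341]]
0 [[397.0, 314.0], [397.0, 371.0], [292.0, 315.0], [292.0, 372.0]]
0.05 [[396.0, 307.0], [398.0, 365.0], [291.0, 311.0], [293.0, 369.0]]
0.1 [[394.0, 300.0], [399.0, 358.0], [289.0, 308.0], [294.0, 365.0]]
0.15 [[392.0, 293.0], [399.0, 351.0], [287.0, 305.0], [295.0, 362.0]]
```

View pics/s4c.png

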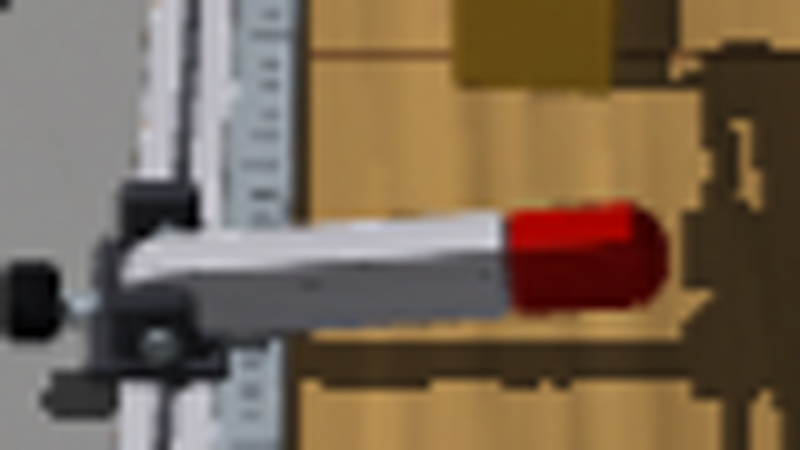

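The leaf is still about 0.07–0.08 rad up: the far top edge is at (625,204) in the crop and would be lower if level. It only started moving at TCP z≈0.06, so the closed fingertips sit nearly level with the TCP. I'll press lower, watching the force.

```bash
python3 -m pendant '[{"tx":0,"ty":0,"tz":0.8,"spin":0,"claw":1},{"tx":0,"ty":0,"tz":0.9,"spin":0,"claw":1},{"tx":0,"ty":0,"tz":0.1,"spin":0,"claw":1},{"tx":0,"ty":0,"tz":0.05,"spin":0,"claw":1},{"tx":0,"ty":0,"tz":0,"spin":0,"claw":1}]' 8; python3 -m pendant '[{"tx":0,"ty":0,"tz":0.04,"spin":0,"claw":1},{"tx":0,"ty":0,"tz":0,"spin":0,"claw":1}]' 8
```

```text
time_s: 12.58
tool_pos: [0.5059, 0.0799, 0.0592]
tool_rot: [180.0, 0.1, 176.7]
force: [0.1, -0.3, -0.3]
grip_width: 0.0006
grasp_force: 0.0
time_s: 12.82
tool_pos: [0.5053, 0.0798, 0.0566]
tool_rot: [180.0, 0.1, 176.7]
force: [0.4, -0.3, 0.4]
grip_width: 0.0001
grasp_force: 0.0
```

```bash
python3 -m pendant '[{"tx":0,"ty":0,"tz":0.04,"spin":0,"claw":1},{"tx":0,"ty":0,"tz":0,"spin":0,"claw":1}]' 8; python3 -m pendant '[{"tx":0,"ty":0,"tz":0.04,"spin":0,"claw":1},{"tx":0,"ty":0,"tz":0,"spin":0,"claw":1}]' 8;  python3 -m pendant '[{"tx":0,"ty":0,"tz":0.04,"spin":0,"claw":1},{"tx":0,"ty":0,"tz":0,"spin":0,"claw":1}]' 8
python3 - <<'E'
from h import *
im=cams.read_camera('side')
c=cv2.resize(im[150:270,180:300],None,fx=5,fy=5,interpolation=cv2.INTER_CUBIC);h=cv2.cvtColor(c,cv2.COLOR_RGB2HSV);a=((h[...,0]<8)|(h[...,0]>172))&(h[...,1]>140)&(h[...,2]>40)
for x in(390,400,415,430):print(x,(np.nonzero(a[280:390,x])[0][[0,-1]]+280).tolist())
E
```

```text
time_s: 13.08
tool_pos: [0.505, 0.0798, 0.054]
tool_rot: [180.0, 0.0, 176.7]
force: [0.0, 0.8, -0.2]
grip_width: -0.0
grasp_force: 0.2
time_s: 13.32
tool_pos: [0.5048, 0.0797, 0.0518]
tool_rot: [-180.0, -0.0, 176.7]
force: [0.5, 0.3, -0.9]
grip_width: 0.0007
grasp_force: 0.1
time_s: 13.58
tool_pos: [0.5049, 0.0797, 0.0499]
tool_rot: [-180.0, -0.0, 176.7]
force: [-0.1, 0.0, 0.7]
grip_width: 0.0003
grasp_force: 0.4
390 [340, 369]
400 [341, 368]
415 [340, 369]
430 [341, 370]
```

```bash
python3 -m pendant '[{"tx":0,"ty":0,"tz":0.03,"spin":0,"claw":1},{"tx":0,"ty":0,"tz":0,"spin":0,"claw":1}]' 8; python3 -m pendant '[{"tx":0,"ty":0,"tz":0.03,"spin":0,"claw":1},{"tx":0,"ty":0,"tz":0,"spin":0,"claw":1}]' 8
python3 - <<'E'
from h import *
im=cams.read_camera('side')
c=cv2.resize(im[150:270,180:300],None,fx=5,fy=5,interpolation=cv2.INTER_CUBIC);h=cv2.cvtColor(c,cv2.COLOR_RGB2HSV);a=((h[...,0]<8)|(h[...,0]>172))&(h[...,1]>140)&(h[...,2]>40)
for x in(390,400,415,430):print(x,(np.nonzero(a[280:390,x])[0][[0,-1]]+280).tolist())
E
```

```text
time_s: 13.88
tool_pos: [0.5049, 0.0797, 0.0486]
tool_rot: [180.0, -0.0, 176.7]
force: [-1.4, -0.3, 3.5]
grip_width: 0.0006
grasp_force: 1.8
time_s: 14.12
tool_pos: [0.5047, 0.0798, 0.0473]
tool_rot: [180.0, -0.0, 176.7]
force: [-3.1, 0.2, 6.3]
grip_width: 0.0003
grasp_force: 3.3
390 [345, 371]
400 [346, 369]
415 [345, 370]
430 [346, 371]
```

The stop is firmly down (6 N reaction, underside at row 371 as predicted). Next I lift off and move in front of the cheese's near face.

```bash
python3 -m pendant '[{"tx":0,"ty":0,"tz":-0.8,"spin":0,"claw":1},{"tx":0,"ty":0,"tz":-0.8,"spin":0,"claw":1},{"tx":0.5,"ty":-0.6,"tz":0,"spin":0,"claw":1},{"tx":0.5,"ty":-0.7,"tz":0,"spin":0,"claw":1},{"tx":0,"ty":-0.8,"tz":0,"spin":0,"claw":1},{"tx":0,"ty":-0.8,"tz":0,"spin":0,"claw":1},{"tx":0,"ty":-0.5,"tz":0,"spin":0,"claw":1},{"tx":0,"ty":0,"tz":0,"spin":0,"claw":1},{"tx":0,"ty":0,"tz":0,"spin":0,"claw":1}]' 8
python3 - <<'E'
from h import *
shift(b2w(-.07,-.108,.035))
E
```

```text
time_s: 15.3
tool_pos: [0.4453, -0.0862, 0.1267]
tool_rot: [180.0, -0.0, 176.7]
force: [-0.3, -0.4, 0.1]
grip_width: 0.0003
grasp_force: 0.0
tool in board [-0.0721 -0.109   0.1267] rot [179.9742  -0.0036 176.7495] units [-0.0414  0.0198  1.8345]
```

```bash
python3 -m pendant '[{"tx":0,"ty":0,"tz":0.8,"spin":0,"claw":1},{"tx":0,"ty":0,"tz":0.8,"spin":0,"claw":1},{"tx":0,"ty":0,"tz":0.23,"spin":0,"claw":1},{"tx":0,"ty":0,"tz":0,"spin":0,"claw":1}]' 8
python3 - <<'E'
from h import *
im=cams.read_camera('side')
c=cv2.resize(im[150:270,180:300],None,fx=5,fy=5,interpolation=cv2.INTER_CUBIC);h=cv2.cvtColor(c,cv2.COLOR_RGB2HSV);a=((h[...,0]<8)|(h[...,0]>172))&(h[...,1]>140)&(h[...,2]>40)
for x in(390,400,415,430):print(x,(np.nonzero(a[280:390,x])[0][[0,-1]]+280).tolist())
E
```

```text
time_s: 15.8
tool_pos: [0.4451, -0.0865, 0.0353]
tool_rot: [-180.0, -0.1, 176.8]
force: [-0.6, 0.5, 0.1]
grip_width: 0.0006
grasp_force: 0.0
390 [318, 369]
400 [318, 369]
415 [318, 370]
430 [318, 370]
```

```bash
python3 -m pendant '[{"tx":-0.4,"ty":0,"tz":0,"spin":0,"claw":1},{"tx":-0.2,"ty":0,"tz":0,"spin":0,"claw":1},{"tx":-0.2,"ty":0,"tz":0,"spin":0,"claw":1},{"tx":-0.2,"ty":0,"tz":0,"spin":0,"claw":1},{"tx":0,"ty":0,"tz":0,"spin":0,"claw":1}]' 8
python3 - <<'E'
from h import *
shift(b2w(-.0015,-.108,.035))
E
```

```text
time_s: 16.48
tool_pos: [0.4964, -0.0901, 0.0356]
tool_rot: [-180.0, 0.1, 176.7]
force: [0.7, 0.1, 0.6]
grip_width: 0.0008
grasp_force: 0.0
tool in board [-0.0208 -0.11    0.0356] rot [-179.9791    0.0943  176.7128] units [-0.387   0.0393  0.0134]
```

```bash
cat >> h.py <<'E'
def cheese():
    t=cams.camera_info('top');im=cams.read_camera('top');m=red(im);m[:190]=0;m[260:]=0;m[:,:232]=0;m[:,340:]=0
    cs=[c for c in cv2.findContours(m,0,2)[0] if cv2.contourArea(c)>8]
    for c in cs:
        b=cv2.boxPoints(cv2.minAreaRect(c));P=[w2b(p)[:2] for p in plane(t,b,.07)];print('red box',cv2.contourArea(c),np.array(P).round(4).tolist())
E
python3 - <<'E'
from h import *
cheese()
i=cams.camera_info('wrist');im=cams.read_camera('wrist');cv2.imwrite('pics/w6.png',im[:,:,::-1])
m=red(im)
for c in cv2.findContours(m,0,2)[0]:
    if cv2.contourArea(c)>60:
        b=cv2.boxPoints(cv2.minAreaRect(c));print(cv2.contourArea(c),np.array([w2b(p)[:2] for p in plane(i,b,.07)]).round(4).tolist())
E
```

```text
red box 48.5 [[0.0077, -0.0462], [0.0088, -0.0712], [-0.0063, -0.0718], [-0.0074, -0.0469]]
red box 30.0 [[0.0304, -0.0453], [0.0317, -0.0728], [0.0241, -0.0731], [0.0228, -0.0456]]
171.5 [[0.008, -0.1154], [0.0001, -0.1153], [0.0001, -0.1039], [0.008, -0.1038]]
134.0 [[0.0092, -0.0464], [-0.0089, -0.0462], [-0.0082, -0.0425], [0.01, -0.0426]]
127.0 [[-0.051, 0.0147], [-0.0509, 0.019], [-0.0371, 0.0227], [-0.0372, 0.0183]]
```

```bash
python3 -m pendant '[{"tx":-0.12,"ty":0,"tz":0,"spin":0,"claw":1},{"tx":-0.12,"ty":0,"tz":0,"spin":0,"claw":1},{"tx":-0.08,"ty":0,"tz":0,"spin":0,"claw":1},{"tx":0,"ty":0,"tz":0,"spin":0,"claw":1},{"tx":0,"ty":0,"tz":0,"spin":0,"claw":1}]' 8
python3 - <<'E'
from h import *
shift(b2w(-.0015,-.108,.035))
E
```

```text
time_s: 17.2
tool_pos: [0.5116, -0.091, 0.0356]
tool_rot: [-180.0, 0.1, 176.7]
force: [-0.2, 0.1, -0.5]
grip_width: 0.0005
grasp_force: 0.0
tool in board [-0.0056 -0.11    0.0356] rot [-179.9946    0.0637  176.7052] units [-0.0811  0.0401  0.0112]
```

```bash
python3 -m pendant '[{"tx":-0.04,"ty":0,"tz":0,"spin":0,"claw":1},{"tx":-0.04,"ty":0,"tz":0,"spin":0,"claw":1},{"tx":0,"ty":0,"tz":0,"spin":0,"claw":1}]' 8;python3 -m pendant '[{"tx":-0.04,"ty":0,"tz":0,"spin":0,"claw":1},{"tx":0,"ty":0,"tz":0,"spin":0,"claw":1},{"tx":0,"ty":0,"tz":0,"spin":0,"claw":1}]' 8
python3 - <<'E'
from h import *
shift(b2w(-.0015,-.108,.035));cheese()
E
```

```text
time_s: 17.58
tool_pos: [0.5147, -0.0911, 0.0354]
tool_rot: [180.0, -0.0, 176.7]
force: [-4.4, 0.2, 1.5]
grip_width: 0.0007
grasp_force: 1.8
time_s: 17.95
tool_pos: [0.5147, -0.091, 0.0351]
tool_rot: [179.9, -0.3, 176.7]
force: [-8.2, 0.9, 6.7]
grip_width: 0.0002
grasp_force: 4.3
tool in board [-0.0024 -0.1099  0.0351] rot [179.9483  -0.2846 176.696 ] units [-0.0189  0.0374  0.0019]
red box 46.5 [[0.028, -0.0479], [0.029, -0.0704], [0.0138, -0.071], [0.0128, -0.0485]]
```

```bash
python3 -m pendant '[{"tx":0.3,"ty":0,"tz":0,"spin":0,"claw":1},{"tx":0.4,"ty":0,"tz":0,"spin":0,"claw":1},{"tx":0,"ty":-0.6,"tz":0,"spin":0,"claw":1},{"tx":0,"ty":-0.7,"tz":0,"spin":0,"claw":1},{"tx":0,"ty":-0.6,"tz":0,"spin":0,"claw":1},{"tx":0,"ty":0,"tz":0,"spin":0,"claw":1}]' 8
python3 - <<'E'
from h import *
shift(b2w(.029,-.2,.035))
i=cams.camera_info('wrist');im=cams.read_camera('wrist');m=red(im);m[:,:200]=0
for c in cv2.findContours(m,0,2)[0]:
    if cv2.contourArea(c)>60:
        b=cv2.boxPoints(cv2.minAreaRect(c));print(cv2.contourArea(c),np.array([w2b(p)[:2] for p in plane(i,b,.07)]).round(4).tolist())
cheese()
E
```

```text
time_s: 18.75
tool_pos: [0.4765, -0.1871, 0.0358]
tool_rot: [-179.9, 0.1, 176.4]
force: [-0.8, 0.5, 0.7]
grip_width: 0.0003
grasp_force: 0.0
tool in board [-0.0351 -0.2079  0.0358] rot [-179.9026    0.1271  176.4402] units [-1.282   0.1643  0.0192]
red box 380.0 [[0.0304, -0.0453], [0.0356, -0.1605], [0.0103, -0.1611], [0.0051, -0.0464]]
```

```bash
python3 -m pendant '[{"tx":-0.6,"ty":0,"tz":0,"spin":0.1,"claw":1},{"tx":-0.68,"ty":0.1,"tz":0,"spin":0,"claw":1},{"tx":0,"ty":0,"tz":0,"spin":0,"claw":1},{"tx":0,"ty":0,"tz":0,"spin":0,"claw":1}]' 8
python3 - <<'E'
from h import *
shift(b2w(.029,-.18,.035))
t=cams.camera_info('top');im=cams.read_camera('top')
h=cv2.cvtColor(im,cv2.COLOR_RGB2HSV);m=(((h[...,0]<8)|(h[...,0]>170))&(h[...,1]>90)&(h[...,2]>60)).astype(np.uint8);m[:175]=0;m[240:]=0;m[:,:235]=0;m[:,330:]=0
c=max(cv2.findContours(m,0,2)[0],key=cv2.contourArea);print(cv2.contourArea(c),cv2.boundingRect(c))
for col in(270,280,290,300,306):
    r=np.nonzero(m[:,col])[0]
    if len(r):print(col,r.min(),r.max(),w2b(plane(t,(col,r.min()-.5),.07)[0])[:2],w2b(plane(t,(col,r.max()+.5),.07)[0])[:2])
E
```

```text
time_s: 19.35
tool_pos: [0.5403, -0.1821, 0.0351]
tool_rot: [180.0, -0.1, 176.4]
force: [0.7, 0.2, -0.6]
grip_width: 0.0002
grasp_force: 0.0
tool in board [ 0.0283 -0.1993  0.0351] rot [179.9811  -0.0603 176.3825] units [-0.0124  0.3857  0.0011]
406.5 (266, 183, 29, 17)
270 183 198 [ 0.0499 -0.052 ] [ 0.0093 -0.0537]
280 183 199 [ 0.051  -0.0771] [ 0.0079 -0.0787]
290 184 199 [ 0.0496 -0.1023] [ 0.009  -0.1036]
```

```bash
python3 -m pendant '[{"tx":0,"ty":0.3,"tz":0,"spin":-0.08,"claw":1},{"tx":0,"ty":0.2,"tz":0,"spin":0,"claw":1},{"tx":0,"ty":0.2,"tz":0,"spin":0,"claw":1},{"tx":0,"ty":0.2,"tz":0,"spin":0,"claw":1},{"tx":0,"ty":0.2,"tz":0,"spin":0,"claw":1},{"tx":0,"ty":0.2,"tz":0,"spin":0,"claw":1},{"tx":0,"ty":0.2,"tz":0,"spin":0,"claw":1},{"tx":0,"ty":0.2,"tz":0,"spin":0,"claw":1},{"tx":0,"ty":0.15,"tz":0,"spin":0,"claw":1},{"tx":0,"ty":0,"tz":0,"spin":0,"claw":1}]' 8
python3 - <<'E'
from h import *
shift(b2w(.029,-.0795,.035))
t=cams.camera_info('top');im=cams.read_camera('top')
h=cv2.cvtColor(im,cv2.COLOR_RGB2HSV);m=(((h[...,0]<8)|(h[...,0]>170))&(h[...,1]>90)&(h[...,2]>60)).astype(np.uint8);m[:170]=0;m[240:]=0;m[:,:215]=0;m[:,330:]=0
for col in range(226,300,8):
    r=np.nonzero(m[:,col])[0]
    if len(r):print(col,r.min(),r.max(),w2b(plane(t,(col,r.min()-.5),.07)[0])[:2],w2b(plane(t,(col,r.max()+.5),.07)[0])[:2])
q=np.nonzero(m[185:195].sum(0))[0];print(q.min(),q.max(),w2b(plane(t,(q.min()-.5,190),.07)[0]))
E
```

```text
time_s: 20.65
tool_pos: [0.5466, -0.0895, 0.0354]
tool_rot: [179.9, 0.0, 176.7]
force: [-0.8, -1.0, 0.6]
grip_width: 0.0006
grasp_force: 0.7
tool in board [ 0.0293 -0.1064  0.0354] rot [179.9365   0.0047 176.6856] units [0.0052 0.5389 0.0086]
226 203 217 [-0.0058  0.0556] [-0.0433  0.0533]
242 181 197 [0.0519 0.0188] [0.0086 0.0163]
250 182 197 [ 0.0502 -0.0015] [ 0.0095 -0.0036]
266 183 183 [ 0.0495 -0.0419] [ 0.0469 -0.042 ]
240 271 [0.0273 0.0237 0.07  ]
```

```bash
python3 -m pendant '[{"tx":0,"ty":0.12,"tz":0,"spin":0,"claw":1},{"tx":0,"ty":0.12,"tz":0,"spin":0,"claw":1},{"tx":0,"ty":0.12,"tz":0,"spin":0,"claw":1},{"tx":0,"ty":0.04,"tz":0,"spin":0,"claw":1},{"tx":0,"ty":0,"tz":0,"spin":0,"claw":1}]' 8;python3 -m pendant '[{"tx":0,"ty":0.02,"tz":0,"spin":0,"claw":1},{"tx":0,"ty":0.02,"tz":0,"spin":0,"claw":1},{"tx":0,"ty":0,"tz":0,"spin":0,"claw":1}]' 8;
python3 -c "
from h import *
shift(b2w(.029,-.0795,.035))"
```

```text
time_s: 21.32
tool_pos: [0.5478, -0.07, 0.0355]
tool_rot: [180.0, 0.0, 176.7]
force: [0.3, -0.2, 0.7]
grip_width: 0.0002
grasp_force: 0.0
time_s: 21.7
tool_pos: [0.5478, -0.0691, 0.0355]
tool_rot: [-180.0, 0.0, 176.6]
force: [0.2, -1.2, -0.2]
grip_width: 0.0006
grasp_force: 0.7
tool in board [ 0.0293 -0.0861  0.0355] rot [-179.9885    0.0152  176.6088] units [0.0056 0.1311 0.0106]
```

```bash
P='python3 -m pendant'; python3 -m pendant '[{"tx":0,"ty":0.03,"tz":0,"spin":0,"claw":1},{"tx":0,"ty":0.03,"tz":0,"spin":0,"claw":1},{"tx":0,"ty":0,"tz":0,"spin":0,"claw":1}]' 8|grep -E "pos|^force"; python3 -m pendant '[{"tx":0,"ty":0.02,"tz":0,"spin":0,"claw":1},{"tx":0,"ty":0,"tz":0,"spin":0,"claw":1}]' 8|grep -E "pos|^force"
```

```text
tool_pos: [0.548, -0.0656, 0.0355]
force: [-0.9, -1.2, 0.8]
tool_pos: [0.548, -0.0647, 0.0355]
force: [0.6, -1.5, 0.8]
```

```bash
python3 -m pendant '[{"tx":0,"ty":0.02,"tz":0,"spin":0,"claw":1},{"tx":0,"ty":0,"tz":0,"spin":0,"claw":1}]' 8|grep -E "pos|^force"; python3 -m pendant '[{"tx":0,"ty":0.02,"tz":0,"spin":0,"claw":1},{"tx":0,"ty":0,"tz":0,"spin":0,"claw":1}]' 8|grep -E "pos|^force"
```

```text
tool_pos: [0.548, -0.0637, 0.0355]
force: [-0.7, -1.5, 0.5]
tool_pos: [0.5481, -0.0627, 0.0355]
force: [-0.5, -0.8, 1.2]
```

```bash
python3 -m pendant '[{"tx":0,"ty":0.02,"tz":0,"spin":0,"claw":1},{"tx":0,"ty":0,"tz":0,"spin":0,"claw":1}]' 8|grep -E "pos|^force"; python3 -m pendant '[{"tx":0,"ty":0.02,"tz":0,"spin":0,"claw":1},{"tx":0,"ty":0,"tz":0,"spin":0,"claw":1}]' 8|grep -E "pos|^force"; python3 -m pendant '[{"tx":0,"ty":0.02,"tz":0,"spin":0,"claw":1},{"tx":0,"ty":0,"tz":0,"spin":0,"claw":1}]' 8|grep -E "pos|^force"
```

```text
tool_pos: [0.5482, -0.0616, 0.0355]
force: [-0.1, -1.9, -0.1]
tool_pos: [0.5482, -0.0608, 0.0355]
force: [-0.9, -0.2, 1.6]
tool_pos: [0.5482, -0.0606, 0.0355]
force: [-1.0, -4.3, 1.3]
```

```bash
python3 -m pendant '[{"tx":0,"ty":0.015,"tz":0,"spin":0,"claw":1},{"tx":0,"ty":0,"tz":0,"spin":0,"claw":1},{"tx":0,"ty":0,"tz":0,"spin":0,"claw":1}]' 8|grep -E "pos|^force"; python3 -m pendant '[{"tx":0,"ty":0,"tz":0,"spin":0,"claw":1},{"tx":0,"ty":0,"tz":0,"spin":0,"claw":1},{"tx":0,"ty":0,"tz":0,"spin":0,"claw":1}]' 8|grep -E "time|pos|^force"
python3 - <<'E'
from h import *
t=cams.camera_info('top');im=cams.read_camera('top')
h=cv2.cvtColor(im,cv2.COLOR_RGB2HSV);m=(((h[...,0]<8)|(h[...,0]>170))&(h[...,1]>90)&(h[...,2]>60)).astype(np.uint8);m[:170]=0;m[240:]=0;m[:,:230]=0;m[:,330:]=0
for col in range(226,300,6):
    r=np.nonzero(m[:,col])[0]
    if len(r):print(col,w2b(plane(t,(col,r.min()-.5),.07)[0])[:2],w2b(plane(t,(col,r.max()+.5),.07)[0])[:2])
E
```

```text
tool_pos: [0.5481, -0.0605, 0.0355]
force: [-0.7, -4.6, 1.4]
time_s: 24.32
tool_pos: [0.5481, -0.0604, 0.0355]
force: [-0.5, -5.3, 0.9]
232 [0.0508 0.044 ] [0.01   0.0415]
238 [0.0515 0.0289] [0.0082 0.0264]
```

```bash
python3 -m pendant '[{"tx":0,"ty":0.015,"tz":0,"spin":0,"claw":1},{"tx":0,"ty":0,"tz":0,"spin":0,"claw":1},{"tx":0,"ty":0,"tz":0,"spin":0,"claw":1},{"tx":0,"ty":0,"tz":0,"spin":0,"claw":1},{"tx":0,"ty":0,"tz":0,"spin":0,"claw":1},{"tx":0,"ty":0,"tz":0,"spin":0,"claw":1},{"tx":0,"ty":0,"tz":0,"spin":0,"claw":1},{"tx":0,"ty":0,"tz":0,"spin":0,"claw":1},{"tx":0,"ty":0,"tz":0,"spin":0,"claw":1}]' 8|grep -E "time|pos|^force"
```

```text
time_s: 25.5
tool_pos: [0.548, -0.0604, 0.0355]
force: [-0.8, -7.1, 0.6]
```

```bash
python3 -m pendant '[{"tx":0,"ty":-0.3,"tz":0,"spin":0,"claw":1},{"tx":0,"ty":-0.4,"tz":0,"spin":0,"claw":1},{"tx":0,"ty":0,"tz":-0.9,"spin":0,"claw":1},{"tx":0,"ty":0,"tz":-1,"spin":0,"claw":1},{"tx":0.3,"ty":0.7,"tz":-0.7,"spin":0,"claw":0},{"tx":0.3,"ty":0.8,"tz":-0.5,"spin":0,"claw":0},{"tx":0.3,"ty":0.8,"tz":0,"spin":0,"claw":0},{"tx":0.2,"ty":0.8,"tz":0,"spin":0,"claw":0},{"tx":0,"ty":0,"tz":0,"spin":0,"claw":0},{"tx":0,"ty":0,"tz":0,"spin":0,"claw":0}]' 8|grep -E "time|pos|^force"
python3 - <<'E'
from h import *
shift(b2w(-.022,.06,.2))
i=cams.camera_info('wrist');im=cams.read_camera('wrist');cv2.imwrite('pics/w7.png',im[:,:,::-1])
h=cv2.cvtColor(im,cv2.COLOR_RGB2HSV);m=(((h[...,0]<8)|(h[...,0]>170))&(h[...,1]>90)&(h[...,2]>60)).astype(np.uint8)
for c in cv2.findContours(m,0,2)[0]:
    if cv2.contourArea(c)>60:
        b=cv2.boxPoints(cv2.minAreaRect(c));print(cv2.contourArea(c),b.round(0).tolist(),np.array([w2b(p)[:2] for p in plane(i,b,.07)]).round(4).tolist())
t=cams.camera_info('top');im=cams.read_camera('top')
h=cv2.cvtColor(im,cv2.COLOR_RGB2HSV);m=(((h[...,0]<8)|(h[...,0]>170))&(h[...,1]>90)&(h[...,2]>60)).astype(np.uint8);m[:170]=0;m[240:]=0;m[:,:230]=0;m[:,330:]=0
for col in range(232,300,8):
    r=np.nonzero(m[:,col])[0]
    if len(r):print(col,w2b(plane(t,(col,r.min()-.5),.07)[0])[:2],w2b(plane(t,(col,r.max()+.5),.07)[0])[:2])
E
```

```text
time_s: 26.75
tool_pos: [0.5004, 0.0644, 0.1904]
force: [0.6, 0.1, 0.2]
tool in board [-0.0257  0.0445  0.1904] rot [179.9898  -0.0113 176.6391] units [-0.0729  0.3096 -0.1917]
3044.0 [[152.0, 212.0], [262.0, 212.0], [262.0, 248.0], [152.0, 248.0]] [[0.0056, -0.0642], [0.0057, 0.0528], [0.0482, 0.0531], [0.0483, -0.0688]]
395.5 [[263.0, 163.0], [275.0, 163.0], [275.0, 197.0], [263.0, 197.0]] [[-0.0471, 0.0535], [-0.0471, 0.0656], [-0.011, 0.0663], [-0.011, 0.0538]]
272 [ 0.0501 -0.057 ] [ 0.0095 -0.0587]
```

Cheese top spans y −0.066…0.053 and x 0.006…0.048: flat on the fence, with its end at the leaf's face (0.0535). Now I grip the red end to lift the stop.

```bash
python3 -m pendant '[{"tx":-0.03,"ty":0.31,"tz":0,"spin":0,"claw":0},{"tx":0,"ty":0,"tz":0.8,"spin":0,"claw":0},{"tx":0,"ty":0,"tz":0.8,"spin":0,"claw":0},{"tx":0,"ty":0,"tz":0,"spin":0,"claw":0},{"tx":0,"ty":0,"tz":0,"spin":0,"claw":0}]' 8|grep -E "time|pos|^force|wid"
python3 -c "
from h import *
shift(b2w(-.024,.06,.04))"
```

```text
time_s: 27.48
tool_pos: [0.504, 0.0805, 0.1118]
force: [0.7, 0.1, 1.0]
grip_width: 0.0865
tool in board [-0.023   0.0608  0.1118] rot [179.9654   0.0975 176.6167] units [ 0.0215 -0.0163  1.4356]
```

```bash
python3 -m pendant '[{"tx":0.02,"ty":-0.016,"tz":0.6,"spin":0,"claw":0},{"tx":0,"ty":0,"tz":0.6,"spin":0,"claw":0},{"tx":0,"ty":0,"tz":0.23,"spin":0,"claw":0.5},{"tx":0,"ty":0,"tz":0,"spin":0,"claw":0.7},{"tx":0,"ty":0,"tz":0,"spin":0,"claw":0.7},{"tx":0,"ty":0,"tz":0,"spin":0,"claw":0.7}]' 5|grep -E "time|pos|^force|wid"
python3 -c "
from h import *
shift(b2w(-.024,.06,.04))"
```

```text
time_s: 28.22
tool_pos: [0.5028, 0.0797, 0.0401]
force: [0.6, -0.3, 0.6]
grip_width: 0.055
tool in board [-0.0242  0.0599  0.0401] rot [179.94     0.1129 176.6228] units [-0.0035  0.0025  0.0029]
```

```bash
python3 -m pendant '[{"tx":0,"ty":0,"tz":0,"spin":0,"claw":1},{"tx":0,"ty":0,"tz":0,"spin":0,"claw":1},{"tx":0,"ty":0,"tz":0,"spin":0,"claw":1},{"tx":0,"ty":0,"tz":0,"spin":0,"claw":1},{"tx":0,"ty":0,"tz":0,"spin":0,"claw":1},{"tx":0,"ty":0,"tz":0,"spin":0,"claw":1},{"tx":0,"ty":0,"tz":0,"spin":0,"claw":1}]' 5|grep -E "time|pos|^force|wid|grasp"
```

```text
time_s: 29.1
tool_pos: [0.5018, 0.0796, 0.039]
force: [0.3, 1.8, 0.4]
grip_width: 0.014
grasp_force: 5.0
```

```bash
python3 -m pendant '[{"tx":-0.04,"ty":0,"tz":-0.41,"spin":0,"claw":1},{"tx":-0.12,"ty":0,"tz":-0.39,"spin":0,"claw":1},{"tx":-0.2,"ty":0,"tz":-0.36,"spin":0,"claw":1},{"tx":-0.26,"ty":0,"tz":-0.31,"spin":0,"claw":1},{"tx":0,"ty":0,"tz":0,"spin":0,"claw":1}]' 10|grep -E "time|pos|^force|wid|grasp"
python3 -c "
from h import *
shift(b2w(.091,.06,.143))"
```

```text
time_s: 29.72
tool_pos: [0.5341, 0.0777, 0.1133]
force: [0.7, 2.1, 0.9]
grip_width: 0.0141
grasp_force: 10.0
tool in board [0.0072 0.0598 0.1133] rot [179.9602   0.14   176.6099] units [-1.6772  0.0078 -0.5894]
```

```bash
python3 -m pendant '[{"tx":-0.32,"ty":0,"tz":-0.25,"spin":0,"claw":1},{"tx":-0.37,"ty":0,"tz":-0.19,"spin":0,"claw":1},{"tx":-0.4,"ty":0,"tz":-0.11,"spin":0,"claw":1},{"tx":-0.35,"ty":0,"tz":-0.03,"spin":0,"claw":1},{"tx":-0.2,"ty":0,"tz":0.01,"spin":0,"claw":1},{"tx":0,"ty":0,"tz":0,"spin":0,"claw":1},{"tx":0,"ty":0,"tz":0,"spin":0,"claw":1}]' 10|grep -E "time|pos|^force|wid|grasp"
python3 -c "
from h import *
shift(b2w(.091,.06,.143))"
```

```text
time_s: 30.6
tool_pos: [0.6151, 0.073, 0.1413]
force: [1.2, 1.9, 4.6]
grip_width: 0.0139
grasp_force: 10.0
tool in board [0.0883 0.0597 0.1413] rot [179.9583   0.0881 176.627 ] units [-0.0534  0.0056 -0.033 ]
```

```bash
python3 -m pendant '[{"tx":0,"ty":0,"tz":0,"spin":0,"claw":0.4},{"tx":0,"ty":0,"tz":0,"spin":0,"claw":0.4},{"tx":0,"ty":0,"tz":0,"spin":0,"claw":0.4},{"tx":0,"ty":0,"tz":0,"spin":0,"claw":0.4},{"tx":0,"ty":0,"tz":-0.5,"spin":0,"claw":0.4},{"tx":0,"ty":0,"tz":-0.9,"spin":0,"claw":0.4},{"tx":0,"ty":0,"tz":-0.9,"spin":0,"claw":0.4},{"tx":0.7,"ty":0,"tz":-0.3,"spin":0,"claw":0.4},{"tx":0.7,"ty":0,"tz":0,"spin":0,"claw":0.4},{"tx":0.5,"ty":0,"tz":0,"spin":0,"claw":0.4}]' 10|grep -E "time|pos|^force|wid|grasp"
python3 - <<'E'
from h import *
for _ in range(3): env.get_obs();cams.read_camera('top')
shift(b2w(-.022,.06,.3))
i=cams.camera_info('wrist');im=cams.read_camera('wrist');cv2.imwrite('pics/w8.png',im[:,:,::-1])
h=cv2.cvtColor(im,cv2.COLOR_RGB2HSV);m=(((h[...,0]<8)|(h[...,0]>170))&(h[...,1]>90)&(h[...,2]>60)).astype(np.uint8)
for c in cv2.findContours(m,0,2)[0]:
    if cv2.contourArea(c)>40:
        b=cv2.boxPoints(cv2.minAreaRect(c));print(cv2.contourArea(c),b.round(0).tolist(),np.array([w2b(p)[:2] for p in plane(i,b,.07)]).round(4).tolist())
im=cams.read_camera('side');m=red(im);s=cams.camera_info('side');n,l,st,ce=cv2.connectedComponentsWithStats(m)
print([ (st[k].tolist(),ce[k].round(1).tolist()) for k in range(1,n) if st[k,4]>25])
for a in(1.25,1.57,1.7):print(a,proj(s,[b2w(.078-.1*np.cos(a),.06,.043+.1*np.sin(a))]))
E
```

```text
time_s: 31.85
tool_pos: [0.5186, 0.0783, 0.2713]
force: [-0.1, 0.4, 0.2]
grip_width: 0.0521
grasp_force: 0.0
tool in board [-0.0075  0.0597  0.2714] rot [179.9211   0.0533 176.6828] units [ 0.2895  0.0061 -0.5721]
172.5 [[249.0, 238.0], [261.0, 238.0], [261.0, 258.0], [249.0, 258.0]] [[0.0945, 0.0526], [0.0945, 0.0694], [0.1261, 0.0696], [0.1261, 0.0524]]
2567.5 [[159.0, 178.0], [249.0, 178.0], [249.0, 207.0], [159.0, 207.0]] [[0.0076, -0.0652], [0.0078, 0.0532], [0.0483, 0.0529], [0.0482, -0.0692]]
[([233, 177, 18, 32, 532], [242.1, 192.4]), ([215, 178, 10, 15, 123], [219.2, 184.5]), ([133, 234, 25, 59, 611], [143.1, 262.7])]
1.25 [[233.3301 187.0823]]
1.57 [[219.2025 185.3329]]
1.7 [[213.4198 185.6336]]
```

Leaf at about 1.57 rad, block unchanged, robot clear.

```bash
python3 -c "
from cell import env
print(env.sign_off())"
```

```text
the job is handed in; nothing more can be done
None
```

I handed the job in at about 32 s: the stop is back up at roughly 1.57 rad, and the cheese stands flat on the fence at the gauged spot after being held against the stop at 5–7 N (read at the wrist) for over a second; the hand-in returned no verdict.

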